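# Set up a sine bar on gauge blocks and lay the wedge on it

## Task

Set up the wedge for an angle check on the comparator stand's base plate: lay the 20 mm square gauge block on the scribed square, the 10 mm block squarely on top of it, then set the sine bar lengthwise along the plate with its plain-end roller resting on the middle of the block stack and its end-stop roller down on the plate on the side away from the column. Last, lay the wedge lengthwise on the sloping bar, thick end down close to the end stop, so that its top face comes out level. Leave the 40 mm block, the vee block and the setting ring where they are.

Things in the scene. Friction and masses are not known exactly. Their poses are not given: they have to be found in the camera images.
- stand_mark (a point): Centre of a thin dark scribed 30 mm square on the top face of the comparator stand's fixed steel base plate, 25 mm above the granite. x: along the plate to its column; y: across; z: up. Plate: x -120 to 160, y -50 to 50 mm from here. Column at x = 125 mm, radius 14 (foot 30), 260 mm above the granite; its arm with dial indicator points on to +x, over 175 mm up, out of the way.
- block20_c (a point): The 20 mm square gauge block, loose: steel, 24 x 24 mm, 20 mm high, small dark hole mark in the middle of the top, about 85 g. Point at its centre, 10 mm above its underside; x and y square to its sides, z up.
- block10_c (a point): The 10 mm square gauge block, loose: same 24 x 24 mm outline, only 10 mm high, about 43 g. Point at its centre, 5 mm above its underside; x and y square to its sides, z up.
- block40_c (a point): The 40 mm square gauge block, not wanted: same 24 x 24 mm outline, 40 mm high, standing. Point at its centre, 20 mm up. Leave it where it stands.
- sinebar_c (a point): Loose steel sine bar, 0.5 kg, 30 mm wide (y). Stands on two fixed cross rollers, 20 mm diameter, axes at x = +-50 mm. Above the rollers' underside: body 12 to 32 mm, x = +-58; end stop on the -x end, x = -62 to -58, up to 40 mm; +x end plain. Point: mid-length, mid-width, 16 mm up. z square to the top. +x roller raised 30 mm = 0.305 rad slope. At first level, end stop towards the robot.
- wedge_c (a point): The loose wedge to be checked: plain ground steel, 0.3 kg, 60 mm long (x), 26 mm wide (y), upright parallel sides, flat underside, 34 mm high at the thick end (-x), 15 mm at the thin end (+x): its top slopes 17.5 degrees (0.305 rad). Point: mid-length, mid-width, 12 mm above the underside; z square to the underside. At first it lies on its underside, thick end towards the robot.
- veeblock_c (a point): Vee block, dark steel, 70 x 50 x 40 mm with a vee groove along its top; loose, not wanted. Point at its centre, 20 mm up. Leave it alone.
- setring_c (a point): Setting ring, plain steel ring 56 mm outside, 28 mm bore, 16 mm high, lying flat; loose, not wanted. Point at its centre, 8 mm up. Leave it alone.
There are look-alikes about, which are no part of the job. Leave any orange or yellow look-alike of the part that bears block20_c alone.

How it is judged:
By the outcome, as a careful person would: the job done as asked, in the order asked, and still so for the second after the job is handed in, with the robot touching nothing.
It also fails if it takes over 99 s, if anything falls off the work surface, if the arm or the gripper's body presses on something with over 40 N, if the wrist force passes 120 N, or if a joint passes its speed limit or range.

## Robot

A 7-joint arm with a two-finger parallel gripper is mounted at the origin on the work surface. World frame = base frame: x ahead of the robot, y to its left, z up, the work surface at z = 0. Lengths are in m, angles in rad, forces in N, time in s.
With the tool pointing down it reaches from about 0.4 to 0.85 m from the base axis. Payload 10.4 kg.
Tool frame: the origin (TCP) lies at the centre of the arm's flange, where the gripper is bolted on; the fingertips stand 173 mm ahead of it and the grasp point (between the pads) lies 155 mm ahead of it; z points along the fingers, y is the direction in which the jaws open and shut (so a half turn about z gives the same grasp; the last joint's range is limited). The gripper opens to 85 mm and grips with 20 to 120 N. Pads are 22 mm wide; open, the fingers measure 114 mm over their backs; the gripper's body (76 mm by 85 mm) begins 54 mm behind the grasp point. The pads swing forward as they close: fully open they stand 13 mm farther back than shut.
Start: joints at [-1.197, 0.332, -0.065, 1.46, 0.022, 1.35, -0.088], TCP at [0.242, 0.576, 0.405] pointing down, gripper open.
Joint ranges: [-2.6, 2.6], [-0.5, 2.12], [-1.47, 1.34], [0.16, 2.42], [-1.27, 4.41], [0.06, 2.06], [-2.6, 2.6]. Speed limits (rad/s): [2.22, 2.22, 2.79, 2.79, 3.14, 3.14, 3.14].

## Interface

Orientations are given as a rotation vector (axis times angle).
In Python, from bench import bot gives the robot as it stands.
- The arm moves only by the tool drive_tool, never from a script. Its argument "motion" is a list that holds one entry, the list of rows, each a list of 7 numbers: the turn, a rotation vector about the world's x, y, z in rad, then the shift along the world's x, y, z in cm, then the finger opening in cm, from 0 to 8.54. A call has 1 to 10 rows; each row shifts and turns the commanded pose from where the row before left it; what a row does not reach is not made up. A row lasts 1/10 s, in which the tool goes at most 50 mm and 8.59 degrees, less where a joint would pass 70% of its speed; a pose out of reach is approached as far as the arm can. A call with a gripper value outside its range is refused whole. The fingers move at their own pace and stop on an object; "newtons" is the grip in N (left out, the last holds). Time passes only in rows, so rows that do not move let the fingers close. It gives the time, the measured TCP pose, the force and the opening at its end, in the units of the state.
- bot.sense(): the state, without advancing time (a new reading comes with each control period).
- bot.read_camera(name): name is "side" or "top"; returns (picture, depth): 420x560x3 uint8, red, green, blue; 420x560 float32, m along the optical axis (not along the pixel's ray), 0 where there is no reading.
- bot.camera_model(name): a dict with "fx", "fy", "cx", "cy" (pixels), "k1" (the pictures are not rectified: a ray, as slopes to the right and down, at radius r is drawn at 1 + k1 r^2 times it, then the intrinsics apply), "world_from_camera" (4x4, takes a point from camera to world coordinates). Camera axes: x right, y down, z forward; pixel columns grow to the right and rows downward; lengths in m; the calibration is good to about 2 mm. A picture is of the moment at which its call begins. camera_model takes no time and is no camera call.
- bot.job_done(): hands the job in, once; it reports no verdict.
The state is a dict: "time": time; "q": joint angles; "qd": joint speeds; "joint_efforts": joint torques, N m; "position": TCP position; "eef_rot": TCP orientation; "ft_force": force on the tool from outside, world axes, zero at the start; "moment": the same for the moment, N m; "width": finger opening in m.
Only numpy, scipy, OpenCV 4.12 (cv2) and the standard library are available. Lean on these libraries where they do the work, as an engineer would, in place of code of your own. Each camera call takes 0.05 s, during which the arm holds its last target.

## Working session

There is one attempt and no reset: what is moved stays moved. The work goes in short steps, Python scripts to look and compute and a tool call to move; the robot and the scene stay as the last step left them, time stands still between calls to the robot, and variables do not carry over. Pictures are saved under pics/ and viewed, and the job is handed in when it is done.

Besides the shell and the picture viewer there is one more tool, called after ">>>" in YAML: its name, and indented under it one key for each argument. drive_tool: Moves the arm, as the interface text tells. Its arguments: {"type":"object","properties":{"motion":{"type":"array","items":{"type":"array","items":{"type":"array","items":{"type":"number"}}}},"newtons":{"type":"number"}},"required":["motion"]}

```bash
ls; mkdir -p pics; python3 - <<'E'
from bench import bot
import cv2,numpy as np,pickle
print(bot.sense())
for n in("side","top"):
    p,d=bot.read_camera(n); m=bot.camera_model(n)
    print(n,{k:np.round(v,4).tolist() for k,v in m.items()})
    cv2.imwrite(f"pics/{n}0.png",p[:,:,::-1]); np.savez(f"{n}0.npz",p=p,d=d)
E
```

```text
pics
{'time': 0.0, 'q': array([-1.19658575,  0.3328568 , -0.06466061,  1.46093055,  0.02156844,
        1.34988779, -0.08850066]), 'qd': array([ 0.00063012,  0.00018287,  0.00072748,  0.00078165,  0.0004577 ,
       -0.00193194,  0.00131232]), 'joint_efforts': array([-8.36077270e-04, -6.25402522e+01,  4.86072991e-02, -3.91633737e+01,
        1.61548209e-02,  9.29664209e-03,  1.06090479e-05]), 'position': array([0.24150962, 0.57631643, 0.4039302 ]), 'eef_rot': array([-6.19219161e-01, -3.07972934e+00,  2.15156807e-03]), 'ft_force': array([-0.17601795,  0.7278505 , -0.04632537]), 'moment': array([ 0.02097379,  0.02380507, -0.03443461]), 'width': 0.0854621563008226}
side {'fx': 424.841, 'fy': 424.841, 'cx': 273.2252, 'cy': 210.1289, 'k1': -0.0263, 'world_from_camera': [[0.9237, -0.2443, 0.2949, 0.2203], [-0.3828, -0.566, 0.7302, -0.7316], [-0.0115, -0.7874, -0.6164, 0.6515], [0.0, 0.0, 0.0, 1.0]]}
top {'fx': 409.6081, 'fy': 409.6081, 'cx': 275.4399, 'cy': 209.0905, 'k1': -0.0308, 'world_from_camera': [[0.0022, -0.9851, 0.1719, 0.2997], [-0.9997, 0.0018, 0.0229, -0.0275], [-0.0229, -0.1719, -0.9848, 1.1743], [0.0, 0.0, 0.0, 1.0]]}
```

View pics/side0.png

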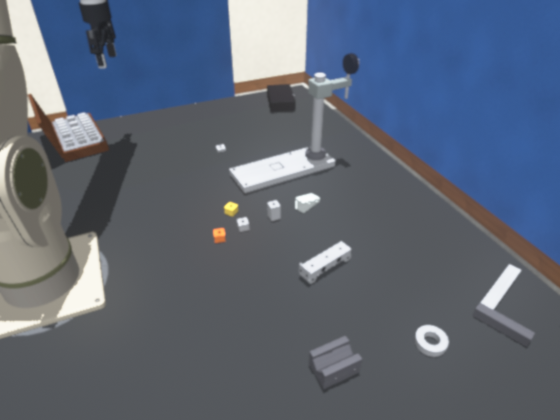

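View pics/top0.png

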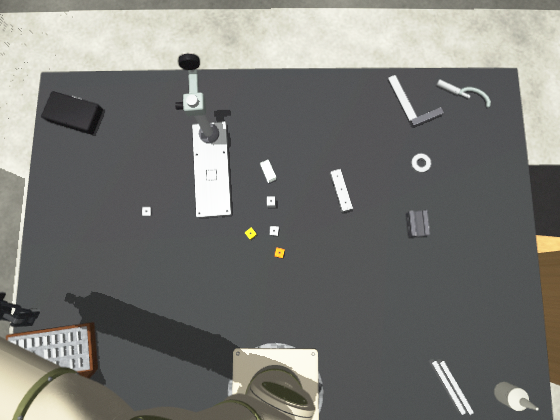

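The top view shows the stand plate at (211,170) with its scribed square at (211,175), the wedge at (268,171) and the sine bar at (341,190). Small blocks are at (271,201), (274,231) and (146,211), a yellow one at (251,233) and an orange one at (280,253). The side view shows the tall 40 block at (274,209).

```bash
cat > h.py <<'E'
import numpy as np,cv2
from bench import bot
def cam(n):
    m=bot.camera_model(n); K=np.array([[m["fx"],0,m["cx"]],[0,m["fy"],m["cy"]],[0,0,1.]])
    # k1 model: drawn = (1+k1 r^2) ray  == cv2 distortion
    return K,np.array([m["k1"],0,0,0.]),np.array(m["world_from_camera"])
def rays(n,uv):
    K,D,T=cam(n); u=cv2.undistortPoints(np.array(uv,float).reshape(-1,1,2),K,D).reshape(-1,2)
    return np.c_[u,np.ones(len(u))]@T[:3,:3].T,T[:3,3]
def plane(n,uv,z):
    r,c=rays(n,uv); return c+r*((z-c[2])/r[:,2])[:,None]
def dpt(n,uv,d):
    r,c=rays(n,uv); return c+r*np.asarray(d).reshape(-1,1)
def tri(uvs,uvt):
    a,c=rays("side",uvs); b,e=rays("top",uvt); out=[]
    for p,q in zip(a,b):
        s=np.linalg.lstsq(np.c_[p,-q],e-c,rcond=None)[0]; P=c+s[0]*p; Q=e+s[1]*q
        out.append(np.r_[(P+Q)/2,np.linalg.norm(P-Q)])
    return np.array(out)
def proj(n,P):
    K,D,T=cam(n); R=T[:3,:3].T; t=-R@T[:3,3]
    return cv2.projectPoints(np.array(P,float).reshape(-1,1,3),cv2.Rodrigues(R)[0],t,K,D)[0].reshape(-1,2)
def crop(img,x0,y0,w,h,s,f):
    c=img[y0:y0+h,x0:x0+w,::-1]; cv2.imwrite(f,cv2.resize(c,None,fx=s,fy=s,interpolation=cv2.INTER_CUBIC))
E
python3 - <<'E'
from h import *
t=np.load("top0.npz");s=np.load("side0.npz")
crop(t["p"],130,110,160,160,3.7,"pics/t1.png"); crop(t["p"],180,110,180,110,4.4,"pics/t2.png");crop(s["p"],200,130,170,160,3.7,"pics/s1.png")
for n,(x) in {"top":[(146,211),(271,201),(274,231),(251,233),(280,253),(268,171),(341,190),(211,175)],"side":[(221,148),(274,205),(243,222),(231,207),(219,233)]}.items():
    d=np.load(n+"0.npz")["d"]
    for u in x: print(n,u,dpt(n,[u],[np.median(d[u[1]-1:u[1]+2,u[0]-1:u[0]+2])])[0].round(4))
E
```

```text
top (146, 211) [0.4978 0.3765 0.011 ]
top (271, 201) [0.521  0.0115 0.0394]
top (274, 231) [0.4381 0.0033 0.0201]
top (251, 233) [0.4322 0.0684 0.0224]
top (280, 253) [ 0.3758 -0.0138  0.0219]
top (268, 171) [0.6121 0.021  0.026 ]
top (341, 190) [ 0.5539 -0.1874  0.0323]
top (211, 175) [0.6012 0.1867 0.025 ]
side (221, 148) [0.4985 0.3707 0.0111]
side (274, 205) [0.5217 0.0091 0.0409]
side (243, 222) [0.4401 0.0015 0.0212]
side (231, 207) [0.4323 0.0677 0.0208]
side (219, 233) [ 0.3771 -0.0151  0.0223]
```

View pics/t1.png

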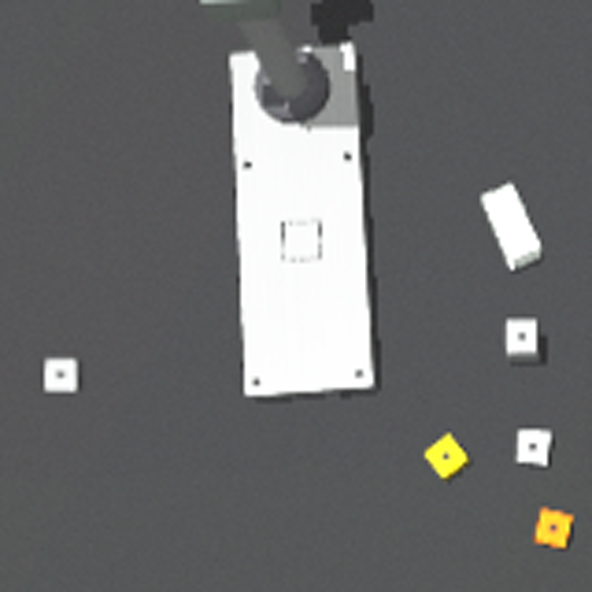

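View pics/s1.png

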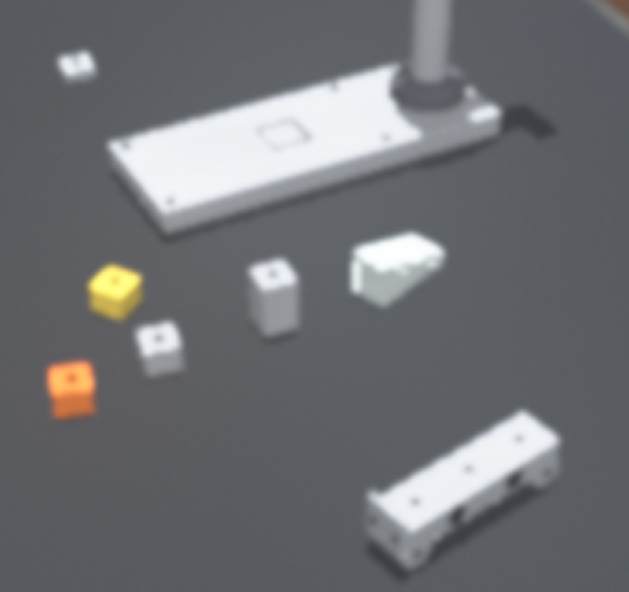

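View pics/t2.png

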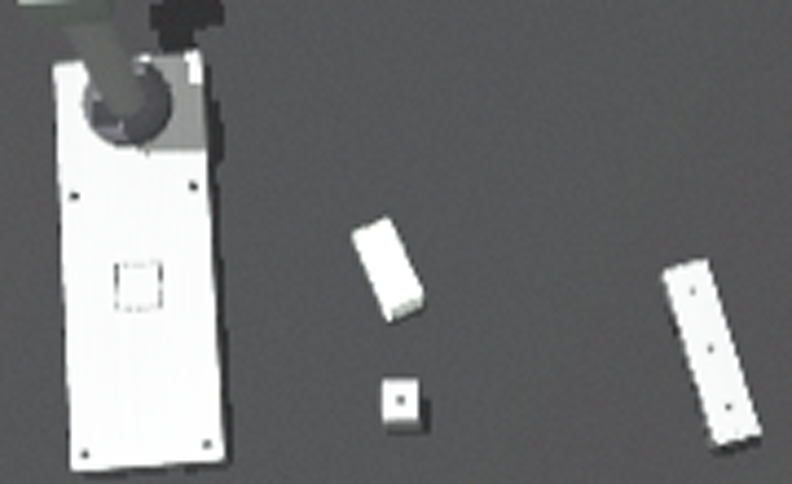

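The 20 mm block is one of three parts of about that height. They are white at top (274,231), yellow at (251,233) and orange at (280,253); the white one is plain steel at z≈20 mm, so it fits, and the crop confirms it. The 10 mm block is at (146,211), z≈11 mm. The 40 mm block is at (271,201), z≈40 mm. Next I'll refine the poses.

```bash
cat >> h.py <<'E'
def blob(img,u,r=3.0,dark=True):
    g=cv2.cvtColor(img,cv2.COLOR_RGB2GRAY).astype(float); c=np.array(u,float)
    yy,xx=np.mgrid[:g.shape[0],:g.shape[1]]
    for _ in range(5):
        m=np.hypot(xx-c[0],yy-c[1])<r; b=np.percentile(g[m],70); w=np.where(m,np.clip(b-g-5,0,None),0)
        if w.sum()<1: return c
        c=np.array([(w*xx).sum(),(w*yy).sum()])/w.sum()
    return c
E
cat > m1.py <<'E'
from h import *
t=np.load("top0.npz");s=np.load("side0.npz")
F={"b10":((146.2,211.2),(220.8,147.6),.010),"b20":((274,230.8),(243,221.4),.020),"b40":((271,201),(273.7,203.6),.040),
"p1":((196.8,154.3),(290,153.2),.025),"p2":((223.8,152.2),(304.3,167),.025),"p3":((199.2,213.2),(234,169.5),.025),"p4":((227,211.1),(246.2,184.6),.025),
"barF":((337.3,175.9),(340.3,248.4),.032),"barM":((341.6,189.1),(326.5,256.5),.032),"barN":((345.5,202.5),(312.2,265.4),.032)}
for k,(a,b,z) in F.items():
    a2=blob(t["p"],a,2.5);b2=blob(s["p"],b,2.5)
    print(k,a2.round(1),b2.round(1),"top",(plane("top",[a2],z)[0]*1e3).round(1),"side",(plane("side",[b2],z)[0]*1e3).round(1),"tri",(tri([b2],[a2])[0]*1e3).round(1))
# scribed square
for n,f,u in(("top",t,(211,175)),("side",s,(276.5,166.2))):
    g=cv2.cvtColor(f["p"],cv2.COLOR_RGB2GRAY).astype(float)
    x0,y0=int(u[0])-11,int(u[1])-11; w=g[y0:y0+23,x0:x0+23]; bg=cv2.medianBlur(w.astype(np.uint8),5).astype(float)
    bg=np.percentile(w,60); m=np.clip(bg-w-8,0,None); ys,xs=np.nonzero(m>0)
    P=plane(n,np.c_[xs+x0,ys+y0],.025)[:,:2].astype(np.float32)*1e3
    print(n,"mark",len(P),cv2.minAreaRect(P), P.mean(0))
# white contours
for n,f in(("top",t),("side",s)):
    p=f["p"]; m=((p.min(2)>150)).astype(np.uint8)
    for c in cv2.findContours(m,cv2.RETR_EXTERNAL,cv2.CHAIN_APPROX_NONE)[0]:
        if 20<cv2.contourArea(c)<1500:
            r=cv2.minAreaRect(c); print(n,np.round(r[0],1),np.round(r[1],1),round(r[2],1))
E
python3 m1.py
```

```text
b10 [145.9 210.7] [221.7 153.2] top [498.8 377.3  10. ] side [491.8 342.1  10. ] tri [ 5.032e+02  3.866e+02 -1.660e+01  3.000e-01]
b20 [273.5 230.3] [242.4 220.9] top [440.2   4.7  20. ] side [440.6   7.1  20. ] tri [439.9   4.7  22.1   0. ]
b40 [270.6 200.5] [273.  202.6] top [522.5  12.7  40. ] side [523.5  19.9  40. ] tri [520.9  12.6  46.    0.7]
p1 [196.3 154.2] [288.8 149. ] top [664.5 231.9  25. ] side [673.2 261.1  25. ] tri [657.6 227.   46.5   0. ]
p2 [223.4 151.9] [306.1 172.5] top [670.9 152.1  25. ] side [664.5 127.4  25. ] tri [678.1 155.1   4.8   1.3]
p3 [198.8 212.8] [232.4 164.2] top [489.9 218.5  25. ] side [495.1 247.2  25. ] tri [486.1 214.   46.3   0.7]
p4 [226.6 210.6] [247.3 190.7] top [496.3 138.7  25. ] side [490.3 110.9  25. ] tri [500.3 142.1   1.8   0. ]
barF [336.9 175.7] [339.9 248.1] top [ 595.9 -176.9   32. ] side [ 596.4 -174.3   32. ] tri [ 5.951e+02 -1.765e+02  3.440e+01  3.000e-01]
barM [341.  188.8] [326.2 256.3] top [ 557.5 -187.7   32. ] side [ 558.1 -184.8   32. ] tri [ 5.567e+02 -1.873e+02  3.470e+01  3.000e-01]
barN [345.1 202. ] [311.8 265.1
[... 1040 characters left out ...]
 19.] 90.0
side [431.8 338.3] [33.9 26.2] 45.0
side [ 21.9 323.9] [15.  46.9] 80.5
side [500.9 286.3] [15. 51.] 36.9
side [325.6 257.5] [15.1 52. ] 61.1
side [  3. 237.] [8. 6.] 90.0
side [242.5 222.5] [11. 11.] 90.0
side [273.  204.5] [ 9. 12.] 90.0
side [305.4 200.2] [16.4 26. ] 55.0
side [329.5 160.5] [5. 9.] 90.0
side [ 12.8 160.2] [ 2.8 20.2] 18.4
side [220.4 147.1] [5.9 9. ] 78.7
side [  3.5 171.5] [11.2 58.4] 6.0
side [317. 128.] [24.  2.] 90.0
side [ 76.9 130. ] [33.4 43. ] 75.1
side [328.8 104.2] [14.4  3.1] 38.7
side [ 29.8 107.6] [17.4  5.5] 83.7
side [250.1  92.3] [ 2.3 30.6] 80.5
side [299.7  84.7] [17.2  4.8] 7.6
side [327.5  78.5] [13. 37.] 90.0
side [91.   1.5] [ 3. 18.] 90.0
```

```bash
cat > m2.py <<'E'
from h import *
f={n:np.load(n+"0.npz") for n in("top","side")}
def rect(n,u,z,r=16,s=8):
    p=f[n]["p"]; x0,y0=int(u[0])-r,int(u[1])-r
    g=cv2.cvtColor(p[y0:y0+2*r+1,x0:x0+2*r+1],cv2.COLOR_RGB2GRAY)
    G=cv2.resize(g,None,fx=s,fy=s,interpolation=cv2.INTER_CUBIC)
    th,m=cv2.threshold(G,0,255,cv2.THRESH_BINARY+cv2.THRESH_OTSU)
    best=min((c for c in cv2.findContours(m,cv2.RETR_EXTERNAL,cv2.CHAIN_APPROX_NONE)[0] if cv2.contourArea(c)>20*s*s/2),key=lambda c:np.hypot(*(c.reshape(-1,2).mean(0)-(r+.5)*s)))
    uv=(best.reshape(-1,2)+.5)/s-.5+[x0,y0]
    P=plane(n,uv,z)[:,:2].astype(np.float32)*1e3
    q=cv2.minAreaRect(P); return q,P
for k,n,u,z in(("b20","top",(274,230),.02),("b10","top",(146,211),.01),("b40","top",(271,201),.04),("wedge","top",(268,171),.024),("b10","side",(221,148),.01),("b20","side",(242,221),.02)):
    q,P=rect(n,u,z); print(k,n,np.round(q[0],1),np.round(q[1],1),round(q[2],1))
    if k=="wedge": np.save("wp.npy",P)
E
python3 m2.py; python3 - <<'E'
from h import *
t=np.load("top0.npz");s=np.load("side0.npz")
crop(t["p"],250,150,40,40,14,"pics/w1.png");crop(s["p"],285,180,40,40,14,"pics/w2.png")
E
```

```text
b20 top [440.5   4.6] [25.7 27. ] 82.1
b10 top [498.2 377.2] [26.4 26.6] 89.9
b40 top [522.2  13.3] [27.3 23. ] 0.1
wedge top [613.9  21.6] [65.8 30.5] 23.4
b10 side [498.8 378.9] [41.6 29.4] 87.1
b20 side [440.1   4.4] [36.3 27.4] 82.3
```

View pics/w1.png

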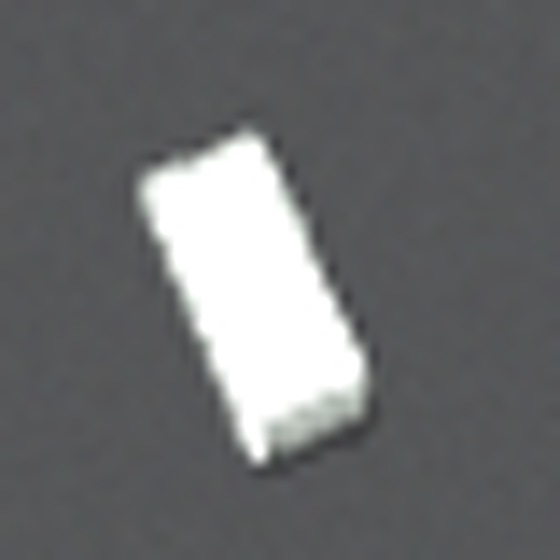

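View pics/w2.png

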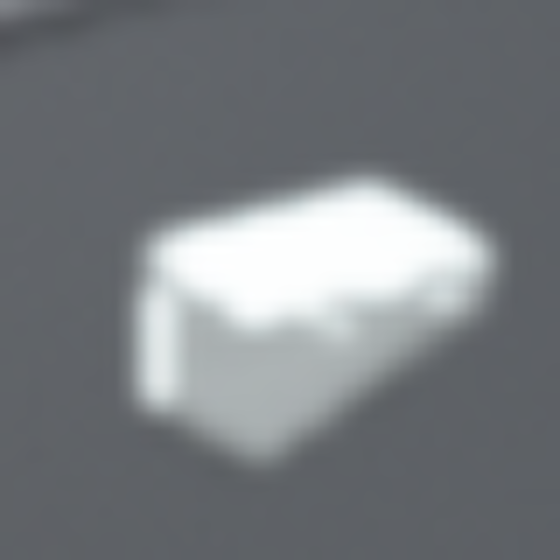

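>>> drive_tool:
  motion:
    - [[0, 0, 0.026, 1.5, -4.1, -1, 4.6], [0, 0, 0.026, 1.5, -4.1, -1, 4.6], [0, 0, 0.026, 1.5, -4.1, -1, 4.6], [0, 0, 0.026, 1.5, -4.1, -1, 4.6], [0, 0, 0.026, 1.5, -4.1, -1, 4.6], [0, 0, 0.026, 1.5, -4.1, -1, 4.6], [0, 0, 0.026, 1.5, -4.1, -1, 4.6], [0, 0, 0.026, 1.5, -4.1, -1, 4.6], [0, 0, 0.026, 1.5, -4.1, -1, 4.6], [0, 0, 0.025, 1.5, -4.1, -1, 4.6]]
  newtons: 40

```text
time: 1.1
position: [0.3916, 0.1646, 0.3043]
eef_rot: [0.214, 3.134, 0.0]
ft_force: [2.6, -0.5, -0.2]
width: 0.0458
```

```bash
python3 - <<'E'
from h import *
px=lambda x,y:((x+.5)/14-.5+250,(y+.5)/14-.5+150)
print("thin",plane("top",[px(145,182),px(252,133)],.015).round(4))
print("thick bottom",plane("top",[px(262,462),px(367,410)],0).round(4))
px=lambda x,y:((x+.5)/14-.5+285,(y+.5)/14-.5+180)
print("side thick bottom",plane("side",[px(148,410),px(262,465)],0).round(4))
print("side thick top",plane("side",[px(148,240)],.034).round(4))
E
```

```text
thin [[0.6409 0.0454 0.015 ]
 [0.6515 0.023  0.015 ]]
thick bottom [[ 0.5841  0.0212  0.    ]
 [ 0.5953 -0.0009  0.    ]]
side thick bottom [[ 0.5842  0.0234 -0.    ]
 [ 0.596   0.0011 -0.    ]]
side thick top [[0.5856 0.0281 0.034 ]]
```

>>> drive_tool:
  motion:
    - [[0, 0, 0, 1.2, -3.9, -1.2, 4.6], [0, 0, 0, 1.2, -4, -1.2, 4.6], [0, 0, 0, 1.2, -4, -1.2, 4.6], [0, 0, 0, 1.3, -4, -1.2, 4.6], [0, 0, 0, 0, 0, -1, 4.6], [0, 0, 0, 0, 0, 0, 4.6], [0, 0, 0, 0, 0, 0, 4.6]]

```text
time: 1.8
position: [0.4403, 0.0083, 0.2467]
eef_rot: [-0.214, -3.134, -0.0]
ft_force: [0.5, 0.9, 0.5]
width: 0.0459
```

```bash
python3 - <<'E'
from h import *
for n in("side","top"):
    p,d=bot.read_camera(n); np.savez(f"{n}1.npz",p=p,d=d)
    if n=="side": crop(p,190,140,120,120,5,"pics/s2.png")
    else: crop(p,200,160,120,120,5,"pics/t3.png")
print(bot.sense()["position"],bot.sense()["eef_rot"])
E
```

```text
[0.44053906 0.00858207 0.24719368] [2.13070116e-01 3.13392804e+00 8.94126336e-04]
```

View pics/s2.png

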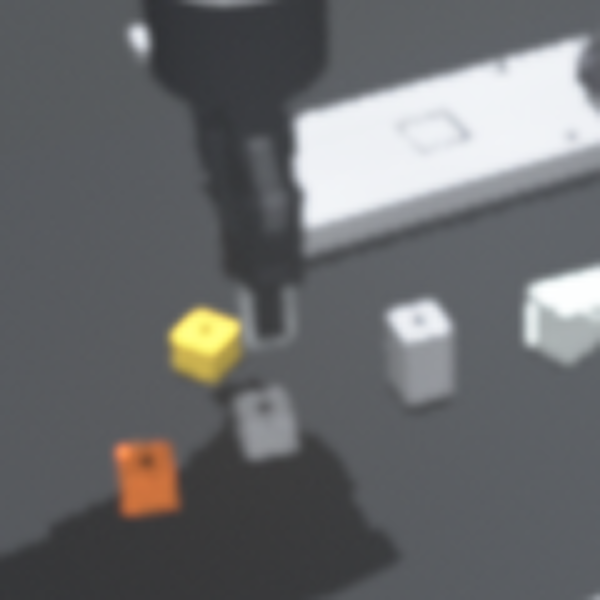

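Side view: the fingers hang at (265,300) in the crop, straight above the white 20 block at (265,420). They're clear of the yellow block at (205,345). I'll go down.

>>> drive_tool:
  motion:
    - [[0, 0, 0, 0, -0.2, -2, 4.6], [0, 0, 0, 0, 0, -2, 4.6], [0, 0, 0, 0, 0, -1.8, 4.6], [0, 0, 0, 0, 0, -1.1, 4.6], [0, 0, 0, 0, 0, 0, 4.6], [0, 0, 0, 0, 0, 0, 1], [0, 0, 0, 0, 0, 0, 1], [0, 0, 0, 0, 0, 0, 1], [0, 0, 0, 0, 0, 0, 1], [0, 0, 0, 0, 0, 0, 1]]

```text
time: 2.9
position: [0.441, 0.0056, 0.1787]
eef_rot: [0.216, 3.133, 0.001]
ft_force: [-2.0, 0.3, 7.5]
width: 0.0229
```

>>> drive_tool:
  motion:
    - [[0, 0, 0, 0, 0, 0.5, 1], [0, 0, 0, 0, 0, 2, 1], [0, 0, 0, 0, 0, 3, 1], [0, 0, 0.04, 2.7, 3, 2.5, 1], [0, 0, 0.04, 2.7, 3, 0, 1], [0, 0, 0.04, 2.7, 3, 0, 1], [0, 0, 0.04, 2.7, 3, 0, 1], [0, 0, 0.04, 2.7, 3.1, 0, 1], [0, 0, 0.013, 2.7, 3.1, 0, 1], [0, 0, 0, 0, 0, 0, 1]]

```text
time: 3.9
position: [0.6038, 0.1927, 0.2574]
eef_rot: [-0.127, 3.138, 0.003]
ft_force: [-1.4, 0.7, -0.8]
width: 0.0231
```

>>> drive_tool:
  motion:
    - [[0, 0, 0, 0, 0, 0, 1], [0, 0, 0, 0, 0, -2, 1], [0, 0, 0, 0, 0, -1.2, 1], [0, 0, 0, 0, 0, 0, 1], [0, 0, 0, 0, 0, 0, 1]]

```text
time: 4.4
position: [0.6024, 0.1869, 0.2261]
eef_rot: [0.117, -3.139, 0.0]
ft_force: [0.6, 0.1, -0.6]
width: 0.023
```

```bash
python3 - <<'E'
from h import *
for n in("side","top"):
    p,d=bot.read_camera(n); np.savez(f"{n}2.npz",p=p,d=d)
    if n=="side": crop(p,220,110,110,100,6,"pics/s4.png")
    else: crop(p,160,110,100,100,6,"pics/t4.png")
print(bot.sense()["position"],bot.sense()["eef_rot"],bot.sense()["width"])
E
```

```text
[0.60273887 0.18726782 0.22670212] [-1.17529031e-01  3.13833444e+00  7.66322614e-04] 0.0228648057820721
```

View pics/s4.png

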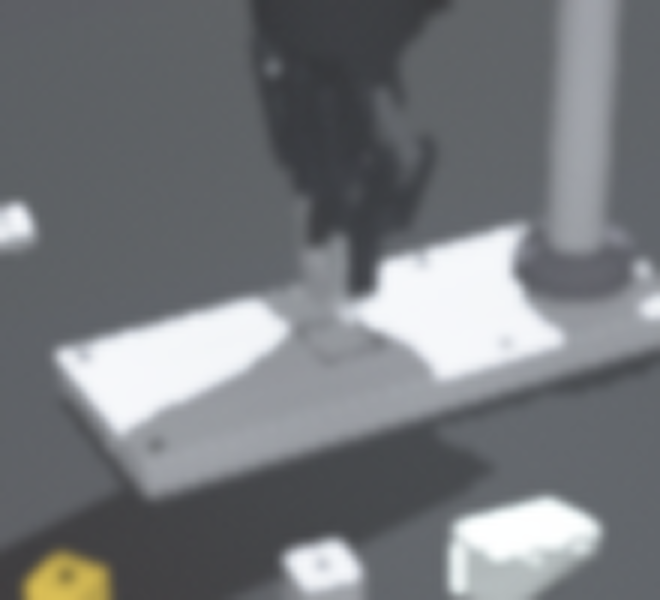

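View pics/t4.png

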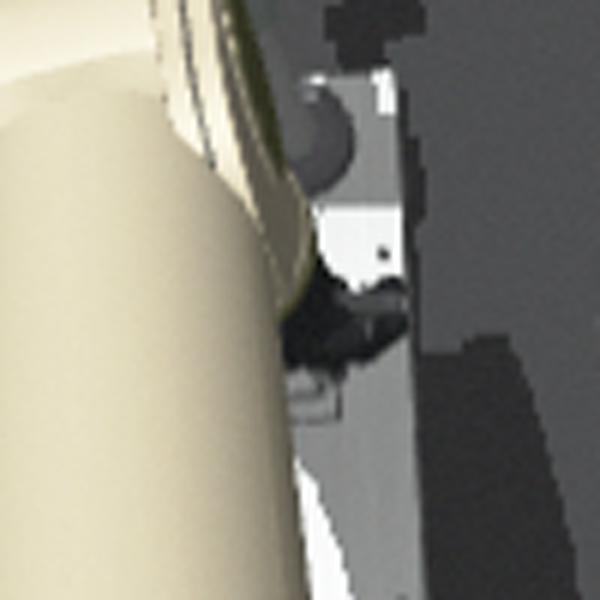

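Side view: the held block at (325,280) hangs above the scribed square at (335,340) in the crop. The measured TCP agrees with the mark estimate to about 1 mm. I'll lower it.

>>> drive_tool:
  motion:
    - [[0, 0, 0, 0.05, 0.1, -1.2, 1], [0, 0, 0, 0, 0, -0.7, 1], [0, 0, 0, 0, 0, -0.3, 1], [0, 0, 0, 0, 0, -0.1, 1], [0, 0, 0, 0, 0, 0, 1], [0, 0, 0, 0, 0, 0, 1]]

```text
time: 5.1
position: [0.6027, 0.1884, 0.2038]
eef_rot: [0.118, -3.138, -0.001]
ft_force: [-9.9, -2.0, 15.7]
width: 0.0229
```

>>> drive_tool:
  motion:
    - [[0, 0, 0, 0, 0, 0.05, 1], [0, 0, 0, 0, 0, 0, 4.6], [0, 0, 0, 0, 0, 0, 4.6], [0, 0, 0, 0, 0, 0, 4.6], [0, 0, 0, 0, 0, 2, 4.6], [0, 0, 0, 0, 0, 3, 4.6], [0, 0, 0, -1, 3, 2, 4.6], [0, 0, -0.01, -1.5, 4, 0, 4.6], [0, 0, -0.02, -1.5, 4, 0, 4.6], [0, 0, -0.02, -2, 4, 0, 4.6]]

```text
time: 6.1
position: [0.5427, 0.3397, 0.2733]
eef_rot: [-0.037, 3.141, 0.0]
ft_force: [0.8, -0.0, -0.2]
width: 0.0458
```

```bash
python3 - <<'E'
from h import *
for n in("side","top"):
    p,d=bot.read_camera(n); np.savez(f"{n}3.npz",p=p,d=d)
    if n=="side": crop(p,200,110,130,100,6,"pics/s5.png")
    else: crop(p,130,110,110,110,5,"pics/t5.png")
print(bot.sense()["position"],bot.sense()["eef_rot"],bot.sense()["width"])
E
```

```text
[0.53886597 0.34589774 0.272633  ] [ 0.05418615 -3.13862068 -0.00539001] 0.04635323211335335
```

View pics/s5.png

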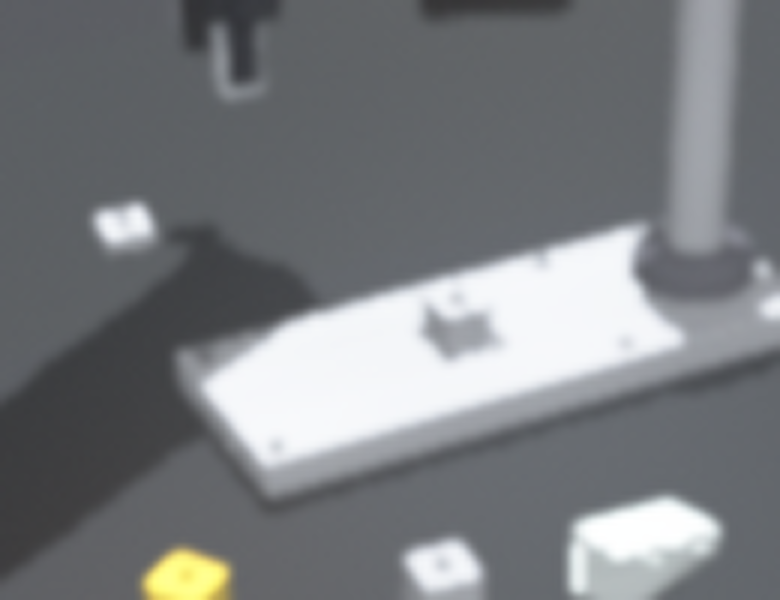

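View pics/t5.png

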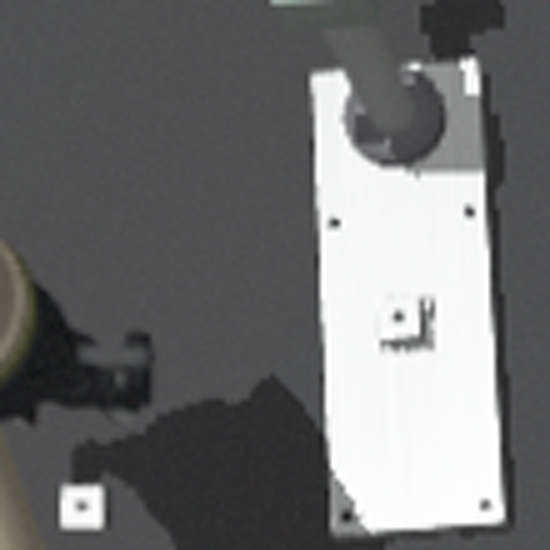

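```bash
python3 - <<'E'
from h import *
t=np.load("top3.npz")["p"];s=np.load("side3.npz")["p"]
a=blob(t,(209.3,172.8),2.5);print(a,plane("top",[a],.045)*1e3)
b=blob(s,(275.8,159.3),2);print(b,plane("side",[b],.045)*1e3)
for z in[.045]:print(proj("top",[[.6028,.1871,z]]),proj("top",[[.6028,.1871,.025]]))
crop(t,195,160,32,32,16,"pics/t6.png")
a=blob(t,(146,211),2.5);print(plane("top",[a],.01)*1e3)
E
```

```text
[209.21311475 172.86703097] [[602.24442777 188.2728693   45.        ]]
[275.63157895 159.36842105] [[602.74714746 192.2559388   45.        ]]
[[209.62729538 172.67661066]] [[210.8715989  174.46149558]]
[[498.84834824 377.29527228  10.        ]]
```

View pics/t6.png

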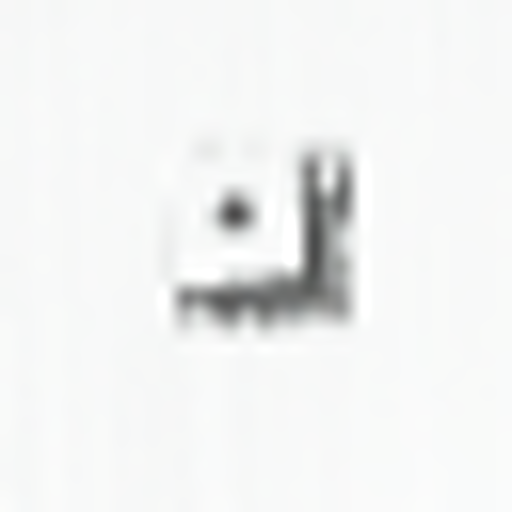

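The 20 block sits on the scribed square, within about 1 mm of its centre; its hole is at top px (209.2,172.9) against an expected (209.6,172.7). Now for the 10 mm block.

>>> drive_tool:
  motion:
    - [[0, 0, -0.025, -2.2, 1.9, -1, 4.6], [0, 0, 0, -2.15, 2, -2, 4.6], [0, 0, 0, 0, 0, -2, 4.6], [0, 0, 0, 0, 0, -2, 4.6], [0, 0, 0, 0, 0, 0, 4.6], [0, 0, 0, 0, 0, 0, 4.6]]

```text
time: 6.8
position: [0.4998, 0.3772, 0.2034]
eef_rot: [-0.0, -3.141, 0.001]
ft_force: [0.3, 0.2, 0.9]
width: 0.046
```

```bash
python3 - <<'E'
from h import *
for n in("side","top"):
    p,d=bot.read_camera(n); np.savez(f"{n}4.npz",p=p,d=d)
    if n=="side": crop(p,180,100,80,80,7,"pics/s6.png")
    else: crop(p,110,170,80,80,7,"pics/t7.png")
print(bot.sense()["position"],bot.sense()["eef_rot"],bot.sense()["width"])
E
```

```text
[0.50018095 0.37746203 0.20449131] [4.15205174e-04 3.14026504e+00 1.79378672e-03] 0.04586013193185626
```

View pics/s6.png

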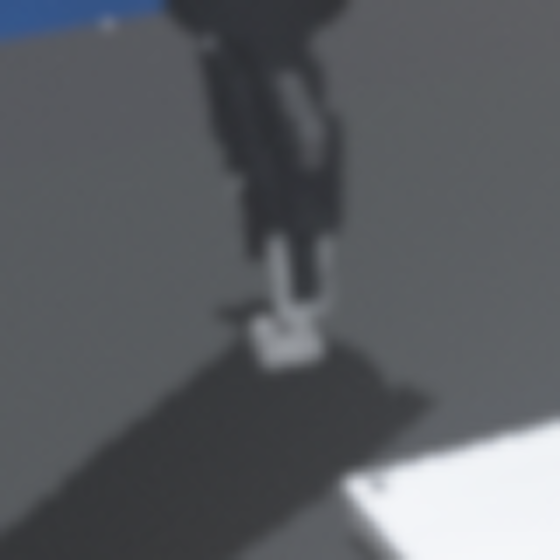

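Side view: the open fingers at (300,290) straddle the 10 block at (285,340).

>>> drive_tool:
  motion:
    - [[0, 0, 0, -0.05, 0, -1.5, 4.6], [0, 0, 0, 0, 0, -1.2, 4.6], [0, 0, 0, 0, 0, 0, 4.6], [0, 0, 0, 0, 0, 0, 1], [0, 0, 0, 0, 0, 0, 1], [0, 0, 0, 0, 0, 0, 1], [0, 0, 0, 0, 0, 0, 1], [0, 0, 0, 0, 0, 0, 1]]

```text
time: 7.7
position: [0.4991, 0.3775, 0.1765]
eef_rot: [-0.0, 3.141, 0.001]
ft_force: [-0.1, 0.1, 0.4]
width: 0.0228
```

>>> drive_tool:
  motion:
    - [[0, 0, 0, 0, 0, 1, 1], [0, 0, 0, 0, 0, 3, 1], [0, 0, 0, 0, 0, 3, 1], [0, 0, 0.015, 1.73, -3.15, 1, 1], [0, 0, 0.015, 1.73, -3.15, 0, 1], [0, 0, 0.015, 1.73, -3.15, 0, 1], [0, 0, 0.015, 1.73, -3.15, 0, 1], [0, 0, 0.016, 1.73, -3.15, 0, 1], [0, 0, 0, 1.73, -3.15, 0, 1], [0, 0, 0, 0, 0, 0, 1]]

```text
time: 8.7
position: [0.6051, 0.1821, 0.2574]
eef_rot: [-0.107, 3.138, -0.004]
ft_force: [0.1, -0.4, -0.6]
width: 0.0226
```

>>> drive_tool:
  motion:
    - [[0, 0, 0, 0, 0, 0, 1], [0, 0, 0, 0, 0, -1.5, 1], [0, 0, 0, 0, 0, -1, 1], [0, 0, 0, 0, 0, -0.5, 1], [0, 0, 0, 0, 0, 0, 1], [0, 0, 0, 0, 0, 0, 1]]

```text
time: 9.3
position: [0.6028, 0.1887, 0.2261]
eef_rot: [0.12, -3.139, 0.0]
ft_force: [-0.2, 0.3, 0.4]
width: 0.0224
```

```bash
python3 - <<'E'
from h import *
for n in("side",):
    p,d=bot.read_camera(n); np.savez(f"{n}5.npz",p=p,d=d)
    crop(p,235,115,80,80,7,"pics/s7.png")
print(bot.sense()["position"],bot.sense()["eef_rot"],bot.sense()["width"])
E
```

```text
[0.60291253 0.18866854 0.22646788] [-1.20142158e-01  3.13897853e+00  1.97559351e-04] 0.02235797286074671
```

View pics/s7.png

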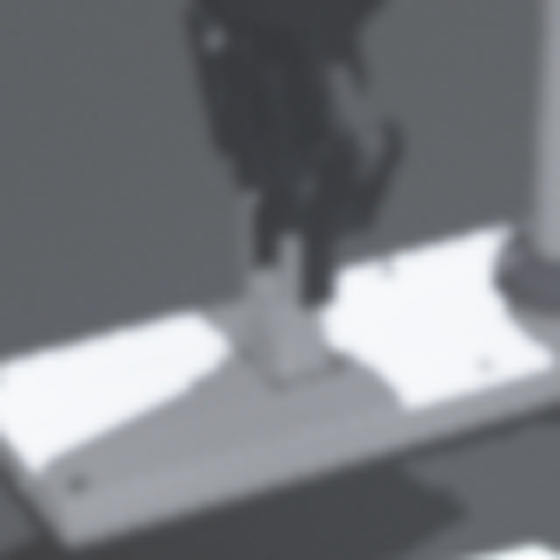

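The 10 block hangs at (285,310) above the 20 block at (285,345), in line with it. I'll lower the last 4–5 mm and release.

>>> drive_tool:
  motion:
    - [[0, 0, 0, 0, 0, -0.2, 1], [0, 0, 0, 0, 0, -0.2, 1], [0, 0, 0, 0, 0, -0.1, 1], [0, 0, 0, 0, 0, 0, 1], [0, 0, 0, 0, 0, 0, 1]]

```text
time: 9.85
position: [0.6029, 0.1884, 0.2215]
eef_rot: [-0.12, 3.139, 0.0]
ft_force: [-1.5, -0.3, 2.8]
width: 0.0224
```

>>> drive_tool:
  motion:
    - [[0, 0, 0, 0, 0, 0, 4.6], [0, 0, 0, 0, 0, 0, 4.6], [0, 0, 0, 0, 0, 0, 4.6], [0, 0, 0, 0, 0, 2, 4.6], [0, 0, 0, 0, 0, 3, 4.6], [0, 0, 0, 0, 0, 3, 5], [0, 0, 0.04, -0.9, -3.6, 0, 5.5], [0, 0, 0.05, -0.9, -4, 0, 5.5], [0, 0, 0.05, -0.9, -4, 0, 5.5], [0, 0, 0.055, -0.9, -4, 0, 5.5]]

```text
time: 10.85
position: [0.5663, 0.031, 0.3013]
eef_rot: [-0.428, 3.112, 0.0]
ft_force: [0.2, -0.3, -0.2]
width: 0.0549
```

>>> drive_tool:
  motion:
    - [[0, 0, 0, -0.9, -4, 0, 5.5], [0, 0, 0, 0, -4, 0, 5.5], [0, 0, 0, 0, -4, 0, 5.5], [0, 0, 0, 0, -4, -1, 5.5], [0, 0, 0, 0, -4, -2, 5.5], [0, 0, 0, 0, -2, -2, 5.5], [0, 0, 0, 0, 0, -2, 5.5], [0, 0, 0, 0, 0, 0, 5.5], [0, 0, 0, 0, 0, 0, 5.5]]

```text
time: 11.75
position: [0.558, -0.1871, 0.2315]
eef_rot: [0.426, -3.112, -0.001]
ft_force: [-0.9, 0.8, 0.2]
width: 0.0549
```

```bash
python3 - <<'E'
from h import *
for n in("side","top"):
    p,d=bot.read_camera(n); np.savez(f"{n}6.npz",p=p,d=d)
    if n=="side": crop(p,220,110,150,180,3.3,"pics/s8.png"); 
    else: crop(p,195,160,32,32,16,"pics/t8.png"); a=blob(p,(208.5,172),2.5); print(a,plane("top",[a],.055)*1e3)
print(bot.sense()["position"],bot.sense()["eef_rot"],bot.sense()["width"])
E
```

```text
[208.37940075 171.75749064] [[602.82038331 188.83877148  55.        ]]
[ 0.55844756 -0.18700381  0.23246534] [-4.26233532e-01  3.11088441e+00 -3.08663228e-04] 0.05509970082627806
```

View pics/s8.png

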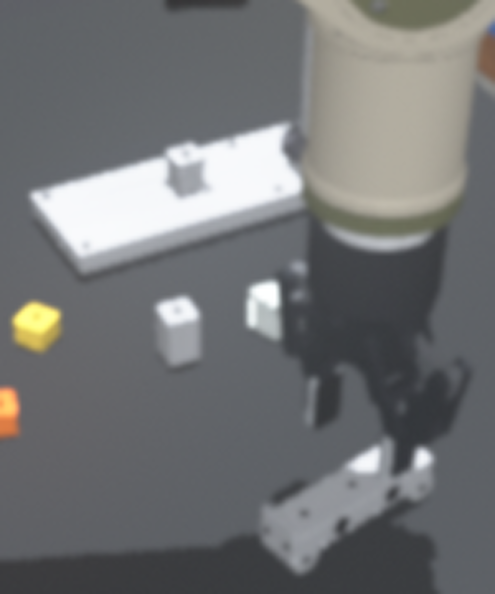

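View pics/t8.png

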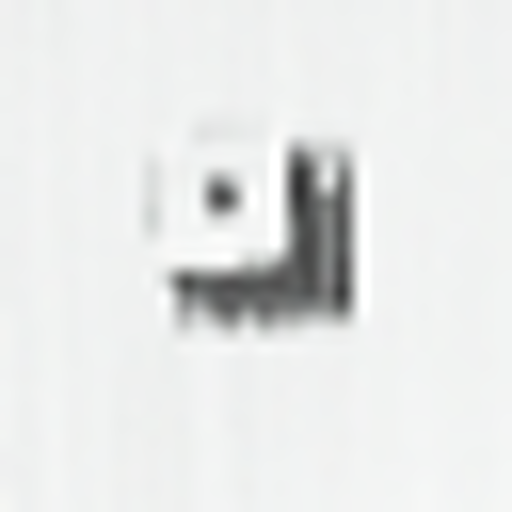

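Stack check: the 10 block's hole is at top px (208.4,171.8), i.e. (602.8,188.8) mm, against (602.2,188.3) for the block below it. In the side view the gripper straddles the bar mid-length at (350,480). I'll go down and grip.

>>> drive_tool:
  motion:
    - [[0, 0, 0, 0, 0, -2, 5.5], [0, 0, 0, 0, 0, -2, 5.5], [0, 0, 0, 0, 0, -1.2, 5.5], [0, 0, 0, 0, 0, 0, 5.5], [0, 0, 0, 0, 0, 0, 1.5], [0, 0, 0, 0, 0, 0, 1.5], [0, 0, 0, 0, 0, 0, 1.5], [0, 0, 0, 0, 0, 0, 1.5], [0, 0, 0, 0, 0, 0, 1.5], [0, 0, 0, 0, 0, 0, 1.5]]
  newtons: 70

```text
time: 12.85
position: [0.5584, -0.1878, 0.1807]
eef_rot: [-0.424, 3.111, -0.001]
ft_force: [-1.0, 1.2, 8.3]
width: 0.0292
```

>>> drive_tool:
  motion:
    - [[0, 0, 0, 0, 0, 1, 1.5], [0, 0, 0, 0, 0, 3, 1.5], [0, 0, 0, 0, 0, 3, 1.5], [0, 0, -0.02, -0.6, 2, 2, 1.5], [0, 0, -0.03, -0.6, 4, 0, 1.5], [0, 0, -0.03, -0.6, 4, 0, 1.5], [0, 0, -0.03, -0.6, 4, 0, 1.5], [0, 0, -0.03, -0.6, 4, 0, 1.5], [0, 0, -0.03, -0.6, 4, 0, 1.5], [0, 0, -0.025, -0.6, 4, 0, 1.5]]

```text
time: 13.85
position: [0.515, 0.0739, 0.2696]
eef_rot: [0.117, -3.139, -0.0]
ft_force: [0.7, -0.3, -5.7]
width: 0.0287
```

>>> drive_tool:
  motion:
    - [[0, 0, 0, -0.6, 4, 0, 1.5], [0.0058, -0.076, 0, -0.6, 4, 0, 1.5], [0.0058, -0.076, 0, 0, 2.9, 0, 1.5], [0.0058, -0.076, 0, 0, 0, 0, 1.5], [0.0058, -0.076, 0, 0, 0, 0, 1.5], [0, 0, 0, 0, 0, 0, 1.5], [0, 0, 0, 0, 0, 0, 1.5]]

```text
time: 14.55
position: [0.5034, 0.1812, 0.2693]
eef_rot: [-0.108, 2.838, 0.016]
ft_force: [-0.2, -0.8, -5.2]
width: 0.0288
```

```bash
cat > st.py <<'E'
from h import *
from scipy.spatial.transform import Rotation as R
s=bot.sense(); M=R.from_rotvec(s["eef_rot"]).as_matrix(); y=M[:,1]*np.sign(M[1,1])
print("t",s["time"],"pos",(s["position"]*1e3).round(1),"q",s["q"].round(2),"w",s["width"],"f",s["ft_force"].round(1))
print("toolz",M[:,2].round(4),"jaw",y.round(4),"yaw",np.arctan2(-y[0],y[1]).round(4),"tilt",np.arcsin(np.hypot(*M[:2,2])).round(4))
E
python3 - <<'E'
from h import *
for n in("side","top"):
    p,d=bot.read_camera(n); np.savez(f"{n}7.npz",p=p,d=d)
    if n=="side": crop(p,200,100,150,110,5,"pics/s9.png"); 
    else: crop(p,150,130,110,110,5,"pics/t9.png")
E
python3 st.py
```

```text
t 14.65 pos [503.9 181.2 269.3] q [-0.78  0.17  0.34  2.    0.09  0.7   1.14] w 0.028448539356992566 f [ 0.5 -0.4 -5.3]
toolz [ 0.2974  0.0224 -0.9545] jaw [-7.550e-02  9.971e-01 -2.000e-04] yaw 0.0756 tilt 0.3029
```

View pics/s9.png

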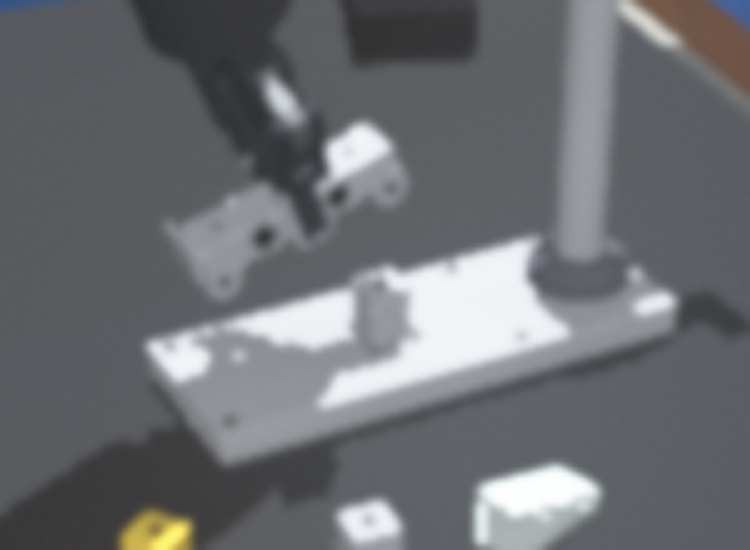

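View pics/t9.png

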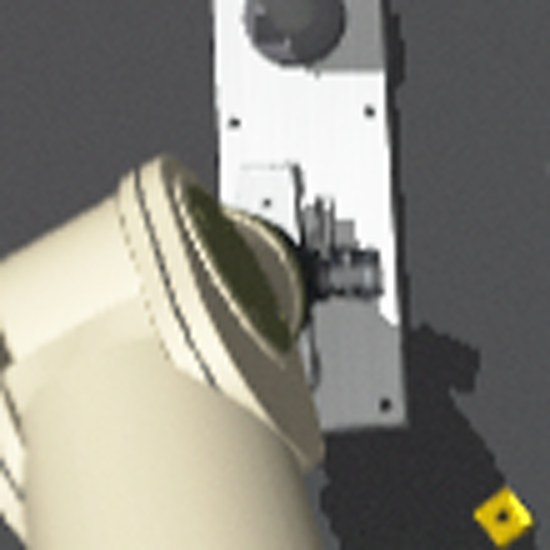

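```bash
python3 - <<'E'
from h import *
t=np.load("top7.npz")["p"];s=np.load("side7.npz")["p"]
a=blob(t,(203,169.9),2.5);b=blob(s,(269.4,130.2),2)
print(a,b,tri([b],[a])*1e3,plane("top",[a],.1392)*1e3,plane("side",[b],.1392)*1e3)
print(proj("top",[[.5859,.1875,.1392]]),proj("side",[[.5859,.1875,.1392]]))
E
```

```text
[202.87931034 170.23275862] [269. 130.] [[583.35366259 187.0080461  140.65240337   0.93211509]] [[584.21919285 187.20895401 139.2       ]] [[583.87641384 189.56738068 139.2       ]]
[[202.79062923 169.61311106]] [[270.02814605 130.19470017]]
```

Predicted and measured positions of the bar's far hole agree to within about 1.5 mm, so the bar is held as planned. I'll lower it with a +1 mm x correction.

>>> drive_tool:
  motion:
    - [[0, 0, 0, 0.1, 0, -1.5, 1.5], [0, 0, 0, 0, 0, -1.5, 1.5], [0, 0, 0, 0, 0, -1.2, 1.5], [0, 0, 0, 0, 0, -0.7, 1.5], [0, 0, 0, 0, 0, -0.3, 1.5], [0, 0, 0, 0, 0, 0, 1.5], [0, 0, 0, 0, 0, 0, 1.5]]

```text
time: 15.35
position: [0.5051, 0.1815, 0.2177]
eef_rot: [-0.108, 2.834, 0.017]
ft_force: [0.3, -0.6, -5.2]
width: 0.0289
```

```bash
python3 - <<'E'
from h import *
p,d=bot.read_camera("side"); np.savez(f"side8.npz",p=p,d=d)
crop(p,210,110,110,90,6.5,"pics/s10.png")
E
python3 st.py
```

```text
t 15.4 pos [505.1 181.6 217.8] q [-0.76  0.25  0.33  2.04  0.06  0.59  1.15] w 0.028620000202415355 f [-0.2  0.2 -4.6]
toolz [ 0.3     0.0234 -0.9536] jaw [-7.610e-02  9.971e-01  5.000e-04] yaw 0.0762 tilt 0.3057
```

View pics/s10.png

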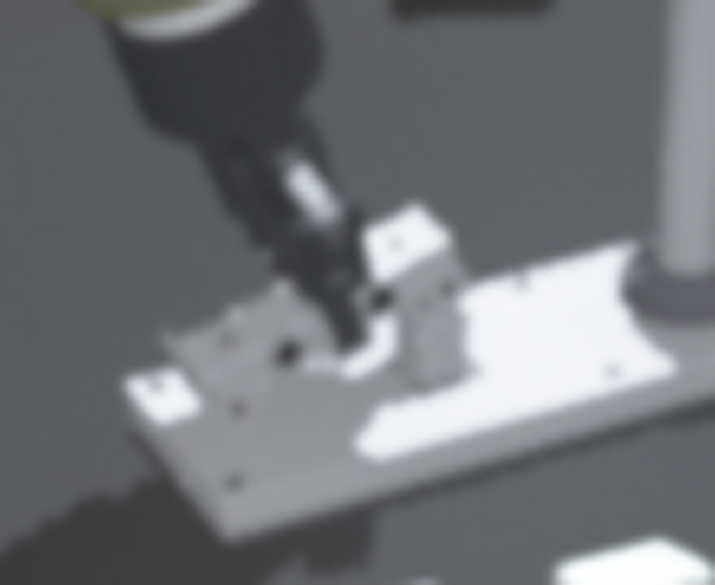

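The bar hangs 4–5 mm above its seats, with the plain-end roller at (447,285) over the stack at (435,340). I'll lower it gently.

>>> drive_tool:
  motion:
    - [[0, 0, 0, 0, 0, -0.2, 1.5], [0, 0, 0, 0, 0, -0.2, 1.5], [0, 0, 0, 0, 0, 0, 1.5], [0, 0, 0, 0, 0, 0, 1.5]]

```text
time: 15.8
position: [0.505, 0.1816, 0.2135]
eef_rot: [-0.108, 2.834, 0.017]
ft_force: [1.7, 0.9, -3.3]
width: 0.0285
```

>>> drive_tool:
  motion:
    - [[0, 0, 0, 0, 0, -0.06, 1.5], [0, 0, 0, 0, 0, 0, 1.5], [0, 0, 0, 0, 0, 0, 1.5]]

```text
time: 16.1
position: [0.5052, 0.1815, 0.2134]
eef_rot: [-0.108, 2.834, 0.018]
ft_force: [-3.0, -1.5, 4.9]
width: 0.029
```

Contact force is about 10 N, so the bar is carried by its seats. I'll open, then back off along the tool axis.

>>> drive_tool:
  motion:
    - [[0, 0, 0, 0, 0, 0, 2.9], [0, 0, 0, 0, 0, 0, 3.3], [0, 0, 0, 0, 0, 0, 4.5], [0, 0, 0, 0, 0, 0, 5.5], [0, 0, 0, 0, 0, 0, 5.5], [0, 0, 0, -0.3, 0, 1, 5.5], [0, 0, 0, -0.9, -0.1, 3, 5.5], [0, 0, 0, -0.9, -0.1, 3, 5.5], [0, 0, 0, -0.9, -0.1, 3, 5.5], [0, 0, 0, 0, 0, 0, 5.5]]

```text
time: 17.1
position: [0.4752, 0.1787, 0.3173]
eef_rot: [-0.107, 2.829, 0.023]
ft_force: [-0.1, 0.4, 0.3]
width: 0.0547
```

```bash
python3 - <<'E'
from h import *
p,d=bot.read_camera("side"); np.savez(f"side9.npz",p=p,d=d)
crop(p,210,110,110,90,6.5,"pics/s11.png")
p,d=bot.read_camera("top"); np.savez(f"top9.npz",p=p,d=d)
crop(p,150,130,130,110,5,"pics/t11.png")
E
python3 st.py
```

```text
t 17.2 pos [474.8 178.5 313.7] q [-0.82  0.04  0.34  2.02  0.15  0.8   1.08] w 0.054668073642293515 f [ 0.   0.  -0.1]
toolz [ 0.3008  0.0245 -0.9534] jaw [-0.0764  0.9971  0.0015] yaw 0.0764 tilt 0.3066
```

View pics/s11.png

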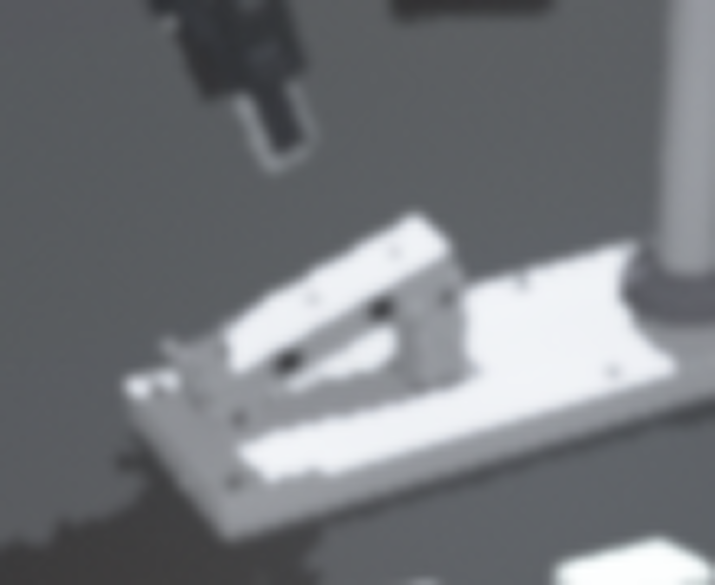

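View pics/t11.png

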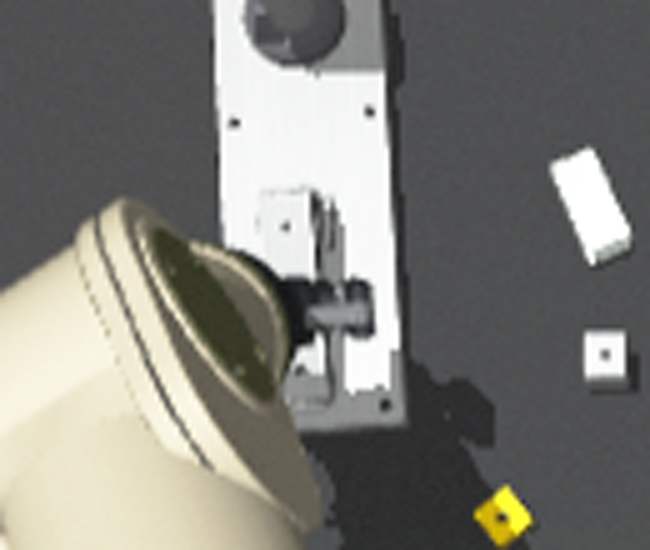

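The bar sits tilted as wanted: plain-end roller on the stack at (447,297), end-stop roller on the plate at (238,415), and clear of the fingers. Next, the wedge.

>>> drive_tool:
  motion:
    - [[-0.0058, 0.076, 0, 0, -2, 0, 5], [-0.0058, 0.076, 0, 1, -3, 0, 5], [-0.0058, 0.076, 0, 2, -3.5, 0, 5], [-0.0058, 0.076, 0, 3, -3.5, 0, 5], [0, 0, 0.07, 3, -3.6, 0, 5], [0, 0, 0.07, 3, 0, -1, 5], [0, 0, 0.07, 2.4, 0, -2, 5], [0, 0, 0.07, 0, 0, -2.5, 5], [0, 0, 0.06, 0, 0, -2, 5], [0, 0, 0, 0, 0, 0, 5]]

```text
time: 18.2
position: [0.6175, 0.0222, 0.2335]
eef_rot: [0.648, -3.067, -0.0]
ft_force: [-0.8, -0.0, 0.4]
width: 0.0499
```

>>> drive_tool:
  motion:
    - [[0, 0, 0, 0, 0, 0, 5]]

```text
time: 18.3
position: [0.6187, 0.0222, 0.2372]
eef_rot: [0.645, -3.073, 0.0]
ft_force: [-0.1, -0.2, 0.5]
width: 0.0502
```

```bash
python3 - <<'E'
from h import *
p,d=bot.read_camera("side"); np.savez(f"side10.npz",p=p,d=d)
crop(p,260,130,100,90,6.5,"pics/s12.png")
p,d=bot.read_camera("top"); np.savez(f"top10.npz",p=p,d=d)
crop(p,180,130,110,100,5.5,"pics/t12.png")
E
python3 st.py
```

```text
t 18.4 pos [619.2  22.4 238.7] q [-0.44  0.48  0.42  1.68 -0.22  1.03  2.04] w 0.050002146997744426 f [ 0.1 -0.5  0.6]
toolz [ 1.2e-03  1.0e-04 -1.0e+00] jaw [-4.029e-01  9.152e-01 -4.000e-04] yaw 0.4147 tilt 0.0012
```

View pics/s12.png

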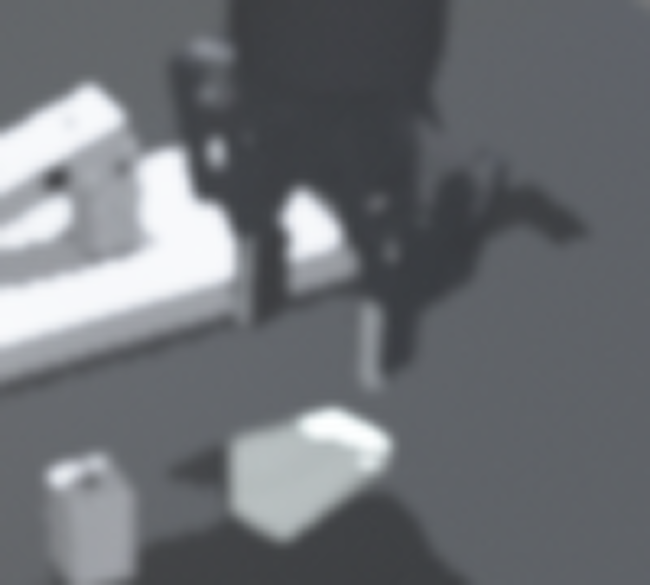

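View pics/t12.png

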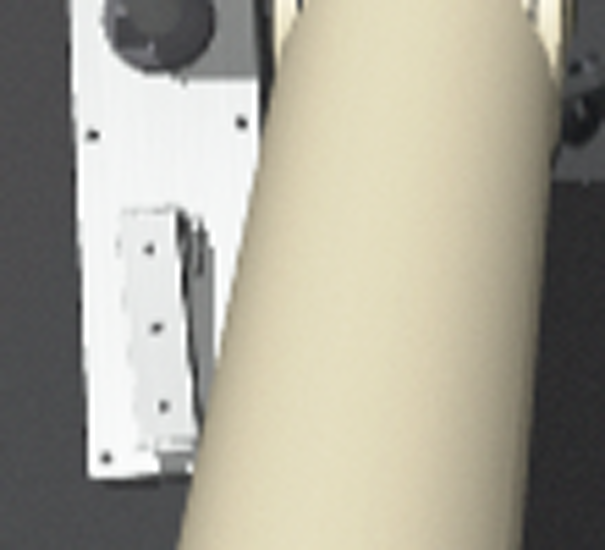

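```bash
python3 - <<'E'
from h import *
t=np.load("top10.npz")["p"]
for c,z in(((150,249),.083),((156,328),.071),((163,406),.059)):
    u=(c[0]/5.5+180-.4,c[1]/5.5+130-.4); a=blob(t,u,2.5); print(a,plane("top",[a],z)*1e3)
E
```

```text
[206.67638484 174.87463557] [[586.38366919 187.87537174  83.        ]]
[208.01904762 189.15714286] [[548.72115243 185.19968697  71.        ]]
[209.34904857 203.41067878] [[510.780925   182.53139252  59.        ]]
```

>>> drive_tool:
  motion:
    - [[0, 0, 0, -0.1, 0, -2, 5], [0, 0, 0, 0, 0, -2, 5], [0, 0, 0, 0, 0, -1.2, 5], [0, 0, 0, 0, 0, -0.8, 5], [0, 0, 0, 0, 0, 0, 5], [0, 0, 0, 0, 0, 0, 5]]

```text
time: 19.0
position: [0.6182, 0.0224, 0.1784]
eef_rot: [-0.649, 3.073, -0.0]
ft_force: [-0.2, -0.2, -0.7]
width: 0.0497
```

The bar's holes put the plain-end roller within 1 mm of the stack centre, with yaw 0.071 rad against the plate's 0.077. Now gripping the wedge.

>>> drive_tool:
  motion:
    - [[0, 0, 0, 0, 0, 0, 1.5], [0, 0, 0, 0, 0, 0, 1.5], [0, 0, 0, 0, 0, 0, 1.5], [0, 0, 0, 0, 0, 0, 1.5], [0, 0, 0, 0, 0, 0, 1.5]]
  newtons: 60

```text
time: 19.5
position: [0.6183, 0.0224, 0.1787]
eef_rot: [-0.649, 3.072, 0.0]
ft_force: [-1.8, 0.8, 6.3]
width: 0.0247
```

>>> drive_tool:
  motion:
    - [[0, 0, 0, 0, 0, 0.5, 1.5], [0, 0, 0, 0, 0, 2, 1.5], [0, 0, 0, 0, 0, 3, 1.5], [0, 0, 0, 0, 0, 3, 1.5], [0, 0, 0, 0, 0, 3, 1.5], [0, 0, -0.07, -1.5, 2, 1, 1.5], [0, 0, -0.07, -1.5, 2, 0, 1.5], [0, 0, -0.07, -1.5, 2, 0, 1.5], [0, 0, -0.07, -1.5, 2, 0, 1.5], [0, 0, -0.06, -1.5, 2, 0, 1.5]]

```text
time: 20.5
position: [0.5419, 0.1231, 0.3026]
eef_rot: [0.115, -3.139, -0.0]
ft_force: [0.4, 0.1, -2.5]
width: 0.0247
```

```bash
python3 st.py
```

```text
t 20.5 pos [541.9 123.1 302.6] q [-0.7   0.27  0.46  1.8  -0.14  1.1   1.45] w 0.024682255909293415 f [ 0.4  0.1 -2.5]
toolz [-5.e-04  0.e+00 -1.e+00] jaw [-0.0731  0.9973  0.    ] yaw 0.0732 tilt 0.0005
```

>>> drive_tool:
  motion:
    - [[0.0058, -0.076, 0, -1.4, 1, 0, 1.5], [0.0058, -0.076, 0, -1.4, 1.2, 0, 1.5], [0.0058, -0.076, 0, -1.4, 1.2, 0, 1.5], [0.0058, -0.076, 0, -1.4, 1.2, 0, 1.5], [0, 0, 0.003, -1.5, 1.1, 0, 1.5], [0, 0, 0, 0, 0, -2, 1.5], [0, 0, 0, 0, 0, -2, 1.5], [0, 0, 0, 0, 0, 0, 1.5], [0, 0, 0, 0, 0, 0, 1.5]]

```text
time: 21.4
position: [0.4718, 0.1792, 0.2629]
eef_rot: [-0.112, 2.835, 0.016]
ft_force: [0.1, 0.4, -3.1]
width: 0.0244
```

```bash
python3 - <<'E'
from h import *
p,d=bot.read_camera("side"); np.savez(f"side11.npz",p=p,d=d)
crop(p,210,100,100,90,7,"pics/s13.png")
p,d=bot.read_camera("top"); np.savez(f"top11.npz",p=p,d=d)
crop(p,170,150,80,80,7,"pics/t13.png")
E
python3 st.py
```

```text
t 21.5 pos [472.3 179.4 263.7] q [-0.89  0.11  0.42  2.08  0.12  0.68  1.09] w 0.024721738344577866 f [-0.2 -0.8 -3.1]
toolz [ 0.3003  0.0243 -0.9535] jaw [-7.880e-02  9.969e-01  6.000e-04] yaw 0.0789 tilt 0.306
```

View pics/s13.png

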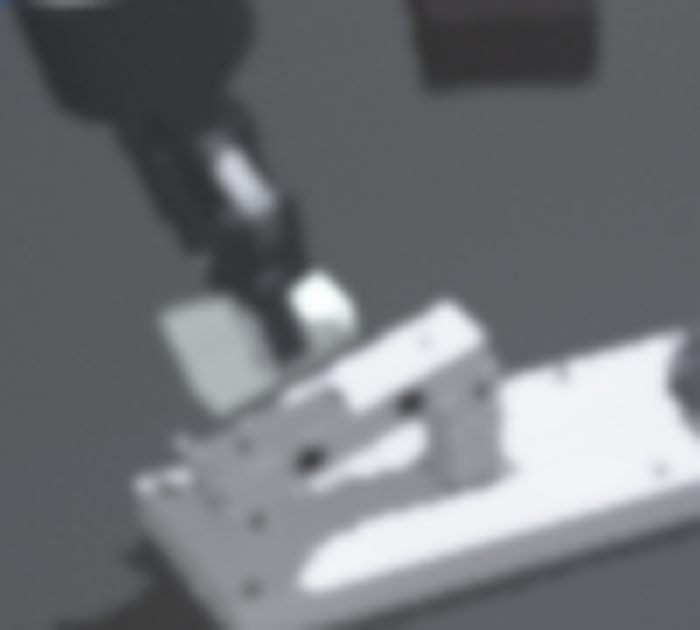

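View pics/t13.png

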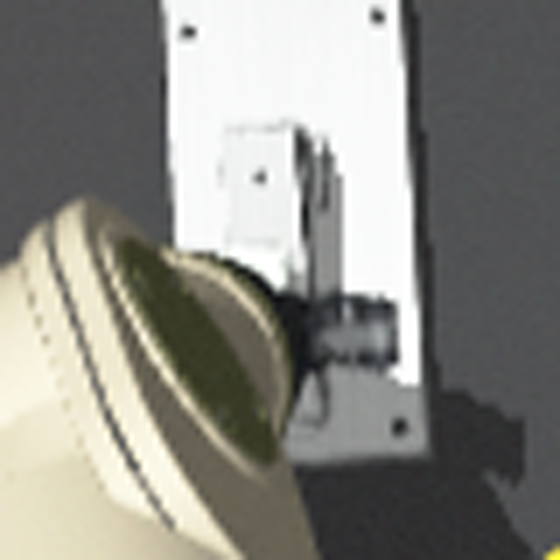

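```bash
python3 - <<'E'
from h import *
print(proj("side",[[.4979,.1682,.0838],[.4979+.00954,.1682+.0007,.0838+.003]]), "seen",(215.5/7-.5+210,412.5/7-.5+100))
# end stop near/right top corner seen vs. predicted
H=np.array([548.9,185,71])
e=np.array([.9974,.072,0]);z=np.array([0,0,1.]);n=np.array([-.072,.9974,0]);v=.954*e+.3*z;u=-.3*e+.954*z
print(proj("side",[(H-62*v+8*u+15*n)/1e3,(H+58*v+15*n)/1e3,(H+58*v-15*n)/1e3,(H-40*v)/1e3]))
print("seen stop L",(178/7-.5+210,440/7-.5+100),"far L",(447/7-.5+210,300/7-.5+100),"far R",(488/7-.5+210,345/7-.5+100))
E
```

```text
[[241.43563121 159.38753014]
 [244.793168   157.4739406 ]] seen (240.28571428571428, 158.42857142857144)
[[234.44307926 163.09641104]
 [273.9111898  143.4027271 ]
 [279.01517166 148.34524728]
 [244.87221792 163.91034396]]
seen stop L (234.92857142857142, 162.35714285714286) far L (273.35714285714283, 142.35714285714286) far R (279.2142857142857, 148.78571428571428)
```

The seen thick-end corner (240.3,158.4) against the predicted (241.4,159.4) suggests the wedge may sit 2–3 mm nearer the stop in the grip. I'll keep extra gap and lower it.

>>> drive_tool:
  motion:
    - [[0, 0, -0.005, 0.1, 0, -1, 1.5], [0, 0, 0, 0, 0, -1, 1.5], [0, 0, 0, 0, 0, -0.4, 1.5], [0, 0, 0, 0, 0, 0, 1.5], [0, 0, 0, 0, 0, 0, 1.5], [0, 0, 0, 0, 0, 0, 1.5]]

```text
time: 22.1
position: [0.473, 0.1795, 0.2389]
eef_rot: [-0.105, 2.835, 0.017]
ft_force: [-0.8, -0.8, -3.3]
width: 0.0245
```

```bash
python3 - <<'E'
from h import *
p,d=bot.read_camera("side"); np.savez(f"side12.npz",p=p,d=d)
crop(p,215,120,70,60,10,"pics/s14.png")
E
python3 st.py
```

```text
t 22.15 pos [473.  179.5 238.9] q [-0.88  0.15  0.41  2.1   0.1   0.63  1.09] w 0.024703660414275526 f [ 0.5  0.4 -3.5]
toolz [ 0.2997  0.0226 -0.9538] jaw [-7.410e-02  9.973e-01  3.000e-04] yaw 0.0741 tilt 0.3053
```

View pics/s14.png

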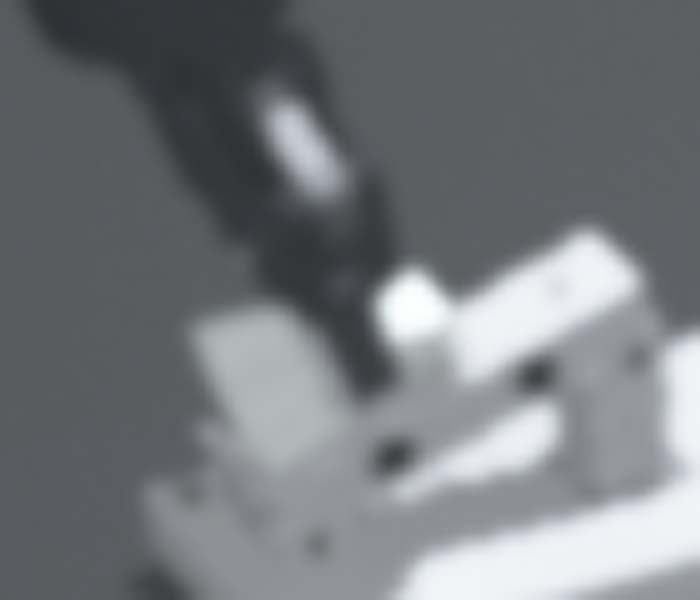

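```bash
python3 - <<'E'
from h import *
p=np.load("side12.npz")["p"]
H=np.array([548.9,185,71])
e=np.array([.9974,.0725,0]);z=np.array([0,0,1.]);n=np.array([-.0725,.9974,0]);v=.954*e+.3*z;u=-.3*e+.954*z
T=np.array([473,179.5,238.9])
O=T-178.6*u
S=[H-58*v+15*n+8*u,H-58*v-15*n+8*u,H-58*v-15*n,H+58*v-15*n,H+58*v+15*n,H-62*v+15*n+8*u,H-62*v-15*n+8*u]
W=[O-30*v-13*n,O-30*v+13*n+34*u,O-30*v-13*n+34*u,O+30*v-13*n,O+30*v-13*n+15*u,O+30*v+13*n+15*u]
c=cv2.resize(p[120:180,215:285,::-1],None,fx=10,fy=10,interpolation=cv2.INTER_CUBIC)
for L,col in((S,(0,0,255)),(W,(0,255,0))):
    for q in proj("side",np.array(L)/1e3):
        cv2.circle(c,tuple(int(i) for i in ((q-[215,120]+.5)*10)),4,col,1)
cv2.imwrite("pics/s15.png",cv2.convertScaleAbs(c,alpha=1.2))
print((O-H)@v,(O-H)@u,(O-H)@n)
E
```

```text
-22.227524363686765 4.385292577259995 0.017049999999987617
```

View pics/s15.png

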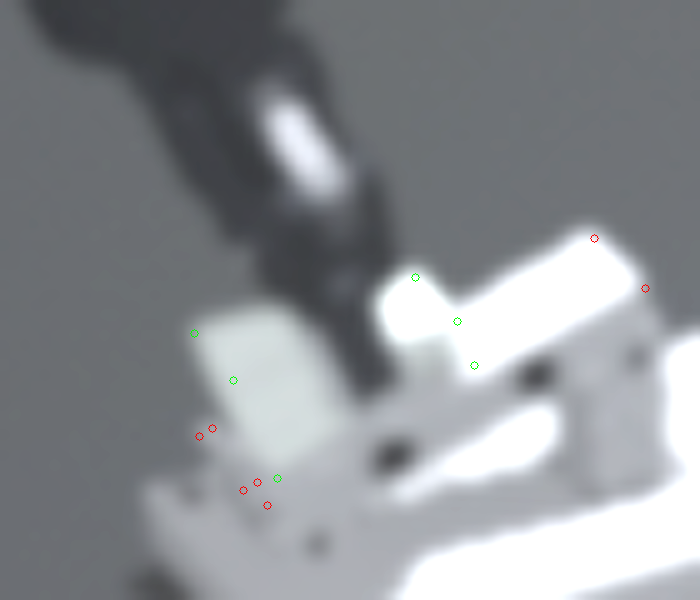

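The overlay dots match the picture: wedge corners at (192,330) and (458,321), bar corners at (594,238) and (645,288). So the wedge is about 4.4 mm above the bar with a gap of about 6 mm to the stop. I'll shift it 2 mm toward the stop and set it down.

>>> drive_tool:
  motion:
    - [[0, 0, 0, -0.2, 0, -0.2, 1.5], [0, 0, 0, 0, 0, -0.2, 1.5], [0, 0, 0, 0, 0, 0, 1.5], [0, 0, 0, 0, 0, 0, 1.5]]

```text
time: 22.55
position: [0.4708, 0.1794, 0.2346]
eef_rot: [-0.105, 2.835, 0.016]
ft_force: [0.4, 0.2, -3.5]
width: 0.0241
```

>>> drive_tool:
  motion:
    - [[0, 0, 0, 0, 0, -0.08, 1.5], [0, 0, 0, 0, 0, 0, 1.5], [0, 0, 0, 0, 0, 0, 1.5]]

```text
time: 22.85
position: [0.4709, 0.1795, 0.234]
eef_rot: [-0.105, 2.835, 0.017]
ft_force: [-1.1, -0.7, 1.3]
width: 0.0244
```

>>> drive_tool:
  motion:
    - [[0, 0, 0, 0, 0, -0.02, 1.5], [0, 0, 0, 0, 0, 0, 2.5], [0, 0, 0, 0, 0, 0, 3], [0, 0, 0, 0, 0, 0, 4], [0, 0, 0, 0, 0, 0, 5], [0, 0, 0, 0, 0, 0, 5], [0, 0, 0, -0.3, 0, 1, 5], [0, 0, 0, -0.9, -0.1, 3, 5], [0, 0, 0, -0.9, -0.1, 3, 5], [0, 0, 0, -0.9, -0.1, 3, 5]]

```text
time: 23.85
position: [0.4403, 0.1761, 0.3354]
eef_rot: [-0.105, 2.835, 0.016]
ft_force: [0.7, 0.5, 0.3]
width: 0.0501
```

>>> drive_tool:
  motion:
    - [[0, 0, 0, 0, -4, 0, 5], [0, 0, 0, 0, -4, 0, 5], [0, 0, 0, 0, -4, 0, 5], [0, 0, 0, 0, -4, 0, 5], [0, 0, 0, 0, -4, 0, 5], [0, 0, 0, 0, -4, 0, 5], [0, 0, 0, 0, -4, 0, 5], [0, 0, 0, 0, -4, 0, 5], [0, 0, 0, 0, 0, 0, 5], [0, 0, 0, 0, 0, 0, 5]]

```text
time: 24.85
position: [0.4406, -0.144, 0.334]
eef_rot: [-0.102, 2.835, 0.017]
ft_force: [-0.9, 0.4, 0.4]
width: 0.05
```

```bash
python3 - <<'E'
from h import *
p,d=bot.read_camera("side"); np.savez(f"side13.npz",p=p,d=d)
crop(p,215,120,90,70,8,"pics/s16.png")
p,d=bot.read_camera("top"); np.savez(f"top13.npz",p=p,d=d)
crop(p,180,150,60,70,8,"pics/t16.png")
cv2.imwrite("pics/t16f.png",p[:,:,::-1])
E
python3 st.py
```

```text
t 24.95 pos [ 440.9 -142.5  333.8] q [-0.73 -0.2   0.92  2.11  0.1   0.85  1.79] w 0.050359432921240586 f [-0.1  0.  -0.2]
toolz [ 0.2992  0.0232 -0.9539] jaw [-7.560e-02  9.971e-01  6.000e-04] yaw 0.0757 tilt 0.3048
```

View pics/s16.png

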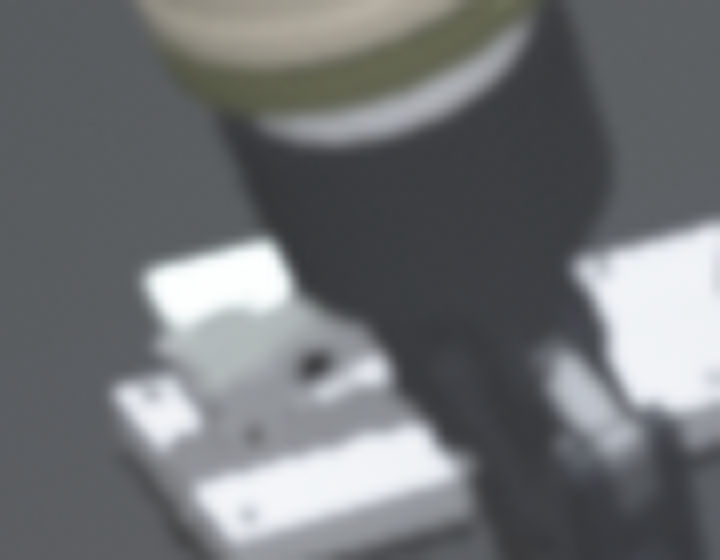

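View pics/t16.png

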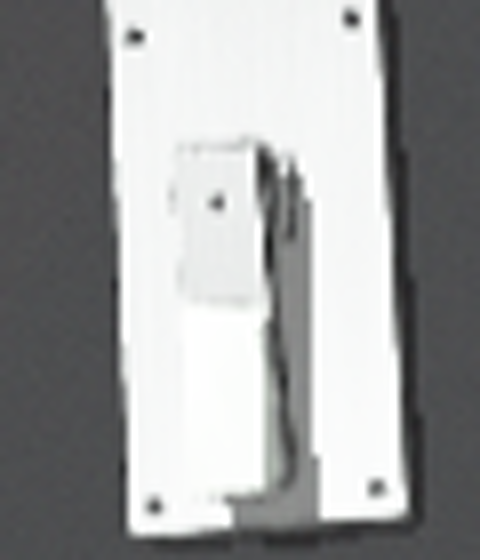

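View pics/t16f.png

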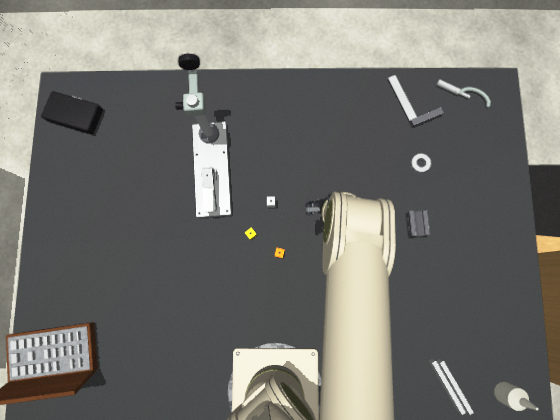

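The top view shows the wedge on the bar at (205,200) px, with the 40 block, vee block and ring unmoved. The arm blocks part of the side view, so I'll move it aside for a last check.

>>> drive_tool:
  motion:
    - [[-0.0058, 0.076, 0, 0, -4, 0, 5], [-0.0058, 0.076, 0, 0, -4, 0, 5], [-0.0058, 0.076, 0, 0, -4, 0, 5], [-0.0058, 0.076, 0, 0, -4, 0, 5], [0, 0, 0, 0, -4, 0, 5], [0, 0, 0, 0, -4, 0, 5], [0, 0, 0, 0, 0, 0, 5], [0, 0, 0, 0, 0, 0, 5]]

```text
time: 25.75
position: [0.4404, -0.3706, 0.3336]
eef_rot: [-0.111, 3.123, -0.002]
ft_force: [0.1, 0.6, -0.1]
width: 0.05
```

```bash
python3 - <<'E'
from h import *
p,d=bot.read_camera("side"); np.savez(f"side14.npz",p=p,d=d)
c=cv2.resize(p[115:185,215:305,::-1],None,fx=8,fy=8,interpolation=cv2.INTER_CUBIC)
cv2.imwrite("pics/s17.png",c)
# height of wedge top by depth: points on it
K=cv2.cvtColor(p,cv2.COLOR_RGB2GRAY)
ys,xs=np.mgrid[115:185,215:305]; P=dpt("side",np.c_[xs.ravel(),ys.ravel()],d[115:185,215:305].ravel())
e=np.array([.9974,.0725]);n=np.array([-.0725,.9974]); q=(P[:,:2]-[.5489,.185])
a,b=q@e,q@n
m=(a>-.062)&(a<-.002)&(abs(b)<.010)&(P[:,2]>.075)&(P[:,2]<.115)
A=np.c_[a[m],b[m],np.ones(m.sum())]; r=np.linalg.lstsq(A,P[m,2],rcond=None)[0]
print(m.sum(),"slope along/across, height mm",r[:2].round(3),(r[2]*1e3+ -25*r[0]).round(1), np.std(P[m,2]-A@r)*1e3)
m=(a>.012)&(a<.04)&(abs(b)<.010)&(P[:,2]>.06)
A=np.c_[a[m],np.ones(m.sum())]; r=np.linalg.lstsq(A,P[m,2],rcond=None)[0]; print("bar slope",m.sum(),r)
E
python3 st.py
```

```text
99 slope along/across, height mm [0.041 0.146] 87.6 2.2493867011493873
bar slope 55 [0.31756578 0.07162577]
t 25.8 pos [ 441.2 -369.2  333.7] q [-0.21  0.42  1.04  1.74 -0.4   1.2   2.59] w 0.050011387370241474 f [0.5 0.6 0.9]
toolz [ 0.0171  0.     -0.9999] jaw [-0.0737  0.9973 -0.0013] yaw 0.0737 tilt 0.0171
```

View pics/s17.png

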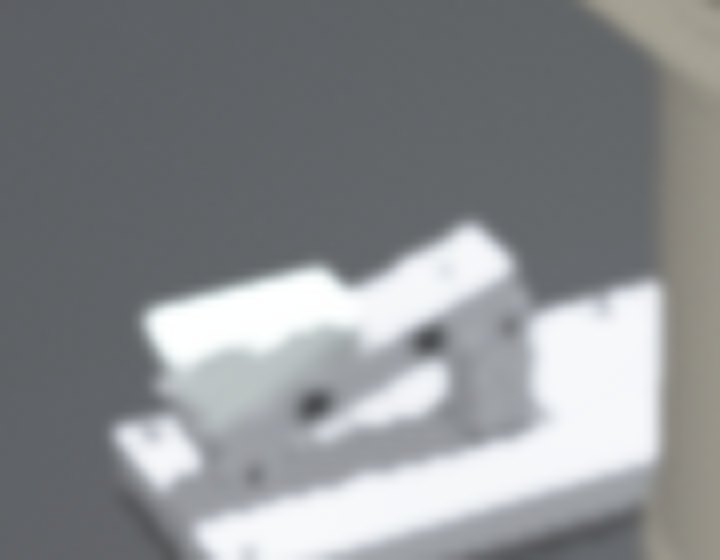

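```bash
python3 - <<'E'
from h import *
print(plane("top",[(225/8-.5+180,303/8-.5+150)],.0866)*1e3, "expected x for gap 2.3: 548.3; each mm less = mm less gap")
bot.job_done()
E
```

```text
[[550.19472736 183.43161165  86.6       ]] expected x for gap 2.3: 548.3; each mm less = mm less gap
the job is handed in; nothing more can be done
```

The wedge is set up on the base plate as asked, and the job is handed in at about 26 s of the 99 s. I placed the parts in the order you gave: 20 mm block, 10 mm block, sine bar, wedge.

**Last checks:**
- **Block stack:** the 20 mm block is about 1 mm from the centre of the scribed square. The 10 mm block is within about 0.8 mm of the block below it.
- **Sine bar:** its plain-end roller is about 1 mm from the stack centre. It lines up with the plate to about 0.006 rad (0.071 against 0.077). Its slope measured 0.31–0.32 against 0.305 nominal, which is within camera error. The end-stop roller is down on the plate, on the side away from the column.
- **Wedge:** it lies on the bar with its thick end about 2–4 mm from the end stop. The arm pose gave 2.3 mm and the final camera check nearer 4 mm.
- **Level top face:** it looks level in the side view, parallel to the plate edge. My depth-based slope fit of that face did not settle it: it gave 0.04 along and 0.15 across with 2 mm scatter, probably because it picked up side-face pixels. The level therefore rests on the picture and on the wedge and bar angles matching.
- **Other parts:** the 40 mm block, vee block, ring and the orange and yellow blocks look unmoved in the top view taken after the wedge was set down. The arm is clear of everything.

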